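# Tip a timber offcut into the corner of a bench hook

### The arm

A 6-joint arm with a two-finger parallel gripper is mounted at the origin on the work surface. World frame = base frame: x ahead of the robot, y to its left, z up, the work surface at z = 0. Lengths are in m, angles in rad, forces in N, time in s.
With the tool pointing down it reaches from about 0.275 to 0.825 m from the base axis. Payload 5.2 kg.
Tool frame: the origin (TCP) lies midway between the tips of the shut fingers; the grasp point (between the pads) lies 19 mm behind it (r.pinch_z is the distance from the TCP to the grasp point, in m); z points along the fingers, y is the line along which they close (so a half turn about z gives the same grasp; the last joint's range is limited). The gripper opens to 93 mm and grips with 3 to 60 N. Pads are 15 mm wide; open, the fingers measure 128 mm over their backs; the gripper's body (75 mm by 188 mm) begins 65 mm behind the grasp point.
Start: joints at [0.984, 0.259, 1.535, -0, 1.348, -0.203], TCP at [0.206, 0.51, 0.219] pointing down, gripper open.
Joint ranges: [-3.14, 3.14], [-0.91, 2.08], [0.19, 2.58], [-1.22, 4.36], [0.22, 2.71], [-3.12, 3.12]. Speed limits (rad/s): [2.57, 2.57, 3.14, 3.14, 3.14, 3.14].

### API

Orientations are given as a unit quaternion [w, x, y, z].
In Python, from workcell import r gives the robot as it stands.
- The arm moves only by the shell command python3 -m creep 'ROWS' [OPENING] [FORCE]. ROWS is JSON, a list of rows, each an object with "delta_pos": the shift along the tool's x, y, z in mm, a list of three; "turn": the turn about the tool's z in rad. In form: [{"delta_pos": [dx, dy, dz], "turn": turn}, ...]. A call has 1 to 8 rows; each row shifts and turns the commanded pose from where the row before left it, along the tool's axes as they then stand; what a row does not reach is not made up. A row lasts 1/12 s, in which the tool goes at most 41.7 mm and 7.16 degrees, less where a joint would pass 70% of its speed; a pose out of reach is approached as far as the arm can. A call with a gripper value outside its range is refused whole. OPENING is the opening, from 0 (shut) to 1 (fully open), set as the call begins (- or left out, the last holds). The fingers move at their own pace and stop on an object; FORCE is the grip in N (left out, the last holds). Time passes only in rows, so rows that do not move let the fingers close. It gives the time, the measured TCP pose, the force, the opening and the grip force at its end, in the units of the state.
- r.observe(): the state, without advancing time (a new reading comes with each control period).
- r.get_image(name): name is "side" or "top" or "wrist"; returns a dict with "img" (420x560x3 uint8, red, green, blue), "z_map" (420x560 float32, m along the optical axis (not along the pixel's ray), 0 where there is no reading), "camera_matrix" (3x3 intrinsics, pixels), "T" (4x4, takes a point from camera to world coordinates); the wrist camera has in their place "hand_eye" (4x4, takes a point from camera to tool coordinates, whose origin is the TCP and whose axes are the flange's). Camera axes: x right, y up, looking along -z (the intrinsics and any distortion apply to the point x, -y, -z); pixel columns grow to the right and rows downward; lengths in m; the calibration is good to about 2 mm. A picture is of the moment at which its call begins: read the wrist's pose just before it.
- r.finish_job(): hands the job in; it is judged then, once.
The state is a dict: "t": time; "qpos": joint angles; "qd": joint speeds; "tau": joint torques, N m; "position": TCP position; "tcp_rot": TCP orientation; "ft_force": force on the tool from outside, world axes, zero at the start; "ft_torque": the same for the moment, N m; "opening": opening from 0.0 (shut) to 1.0 (fully open); "grip_force": force on a finger pad.
Only numpy, scipy, OpenCV 4.12 (cv2) and the standard library are available. Lean on these libraries where they do the work, as an engineer would, in place of code of your own. Each camera call takes 0.05 s, during which the arm holds its last target. There are 200 camera calls.

### The job

The pencil-marked timber offcut standing on end on the bench hook is to be sawn next: push it over so that it lies on one of its wide faces on the board, then push it snug and square against the long back fence with its end butted against the end stop. Work only by pushing with the fingers: never lift or carry the offcut, and do not disturb the jar, the tin or the hammer. Finish with the robot clear of everything.

Things in the scene. Friction and masses are not known exactly. Their poses are not given: they have to be found in the camera images.
- hook: Bench hook (sawing board) fixed to the bench, turned by up to 0.25 rad. Plywood base board 260 (x) x 400 (y) x 18 mm thick with a dark wooden fence and end stop. Frame: origin at bench height, x away from the robot, y left along the fence, z up. The board spans x -140 to 120 mm, y -200 to 200 mm; its top is at z = 18 mm.
- fence (a point): Back fence: wooden strip along the board's whole far edge, 30 mm above the board, hook x 90 to 120 mm, with a 4 mm saw slot at hook y = 95 mm. This point: middle of the foot of its working face (hook x 90, y 0, z 18 mm), which looks to the robot (hook -x).
- corner (a point): Inside corner on the board's top where the working faces of fence and end stop meet (hook x 90, y 170, z 18 mm). The end stop is a wooden strip at the board's left end, 30 mm above the board, hook y 170 to 200 mm, x -30 to 90 mm; its working face looks right (hook -y). The offcut belongs in this corner, lying along the fence.
- offcut: Pale softwood offcut, a block 90 mm wide (its x) x 45 mm thick (its y) x 150 mm long (its z), 0.2 to 0.45 kg, loose, a black pencil line round the middle of its length. It starts standing on end on the right half of the board, wide faces looking left and right (within 0.25 rad of hook y). Origin: centre of the end it stands on at the start; z along its length, up at the start.
- middle (a point): Centre of the offcut (75 mm along its z from the origin). Pushed left, high on its right wide face, the offcut tips over and falls by itself on its left wide face; it then lies about along the fence, short of fence and stop, 45 mm high, and slides under a push of a few newtons.
- foot (a point): Centre of the offcut's end that is down at the start.
- head (a point): Centre of the offcut's other end, up at the start.
- jar: Bystander: glass screw jar with steel lid, 70 mm diameter, 90 mm high, on the bench to one side of the bench hook. Origin at centre of underside.
- tin: Bystander: tin can, 84 mm diameter, 100 mm high, on the bench to the other side of the bench hook. Origin at centre of underside.
- hammer: Bystander: hammer 260 mm long lying on the bench beyond the fence, roughly parallel to it. Origin on its underside near the middle; x along its handle.

How it is judged:
On the way:
1. the offcut has been tipped over and lies on a wide face on the bench hook's board (angle between the y axis of offcut and the z axis of hook, either way round below 0.08 rad and z of middle in the frame of hook below 0.048 m and x of middle in the frame of hook above -0.14 m and y of middle in the frame of hook above -0.2 m), for 0.2 s.
At the end, for the whole second after the job is handed in: The offcut lies at rest on a wide face on the board (within 0.08 rad of flat), its length parallel to the fence within 0.05 rad, its long edge within 4 mm of the fence and its end within 4 mm of the end stop (angle between the y axis of offcut and the z axis of hook, either way round below 0.08 rad and angle between the z axis of offcut and the y axis of hook, either way round below 0.05 rad and x of middle in the frame of hook between 0.041 and 0.05 m and y of middle in the frame of hook between 0.091 and 0.1 m and z of middle in the frame of hook between 0.035 and 0.046 m and linear speed of offcut below 0.02 m/s); the robot touches nothing.
It fails at once if the offcut is lifted or carried (raised clear of the board, not just tipped) (height (world z) of each of foot, head above 0.08 m or (angle between the z axis of offcut and the z axis of hook, either way round below 0.1 rad and height (world z) of foot above 0.03 m and height (world z) of head above 0.1 m) or (angle between the y axis of offcut and the z axis of hook, either way round below 0.1 rad and height (world z) of middle above 0.054 m and contact force between offcut and the fingers above 1 N)).
It fails at once if the jar is moved more than 20 mm or tipped over (distance of jar from where it was at the start of the episode above 0.02 m or angle between jar's own z axis and vertical above 0.3 rad).
It fails at once if the tin is moved more than 20 mm or tipped over (distance of tin from where it was at the start of the episode above 0.02 m or angle between tin's own z axis and vertical above 0.3 rad).
It fails at once if the hammer is moved more than 20 mm (distance of hammer from where it was at the start of the episode above 0.02 m).
It also fails if it takes over 64 s, if anything falls off the work surface, if the arm or the gripper's body presses on something with over 40 N, if the wrist force passes 120 N, or if a joint passes its speed limit or range.

## Working session

There is one attempt and no reset: what is moved stays moved. The work goes in short steps, Python scripts to look and compute and a shell command to move; the robot and the scene stay as the last step left them, time stands still between calls to the robot, and variables do not carry over. Pictures are saved under pics/ and viewed, at most 10 in all, crops included, and the job is handed in when it is done.

```bash
mkdir -p pics; cat > h.py <<'E'
import numpy as np,cv2
from workcell import r
def world(d):
    K=d['camera_matrix'];z=d['z_map'];v,u=np.mgrid[:420,:560]
    P=np.stack([(u-K[0,2])/K[0,0]*z,-(v-K[1,2])/K[1,1]*z,-z],-1)
    T=d['T'];return P@T[:3,:3].T+T[:3,3]
def save(d,n): cv2.imwrite('pics/'+n,d['img'][:,:,::-1])
E
python3 - <<'E'
from h import *
o=r.observe();print(o['position'],o['tcp_rot'],o['t'])
for n in('top','side'):
    d=r.get_image(n);save(d,n+'0.png');np.savez(n+'0.npz',**d);print(n,d['T'].round(3).tolist(),d['camera_matrix'].tolist())
E
```

```text
[0.20564055 0.5095359  0.21783566] [-3.43318265e-04  1.90739803e-01  9.81640234e-01 -8.12355058e-04] 0.0
top [[-0.003, 0.992, -0.126, 0.487], [-1.0, -0.006, -0.024, -0.032], [-0.024, 0.126, 0.992, 1.252], [0.0, 0.0, 0.0, 1.0]] [[438.98073543679743, 0.0, 285.0629102701769], [0.0, 438.98073543679743, 215.2777707768098], [0.0, 0.0, 1.0]]
side [[0.791, 0.394, -0.469, 0.01], [-0.612, 0.497, -0.615, -0.85], [-0.009, 0.773, 0.634, 0.983], [0.0, 0.0, 0.0, 1.0]] [[491.67171723534466, 0.0, 287.5221026136653], [0.0, 491.67171723534466, 208.53595070314725], [0.0, 0.0, 1.0]]
```

View pics/top0.png

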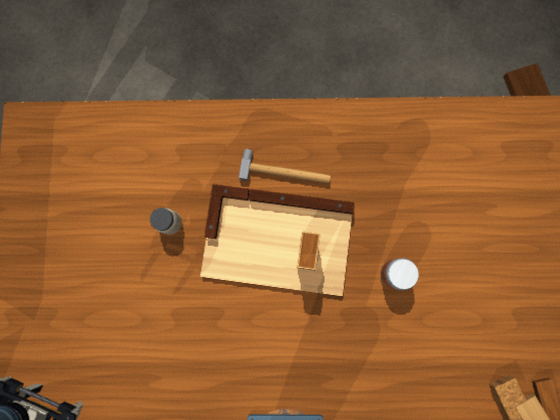

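View pics/side0.png

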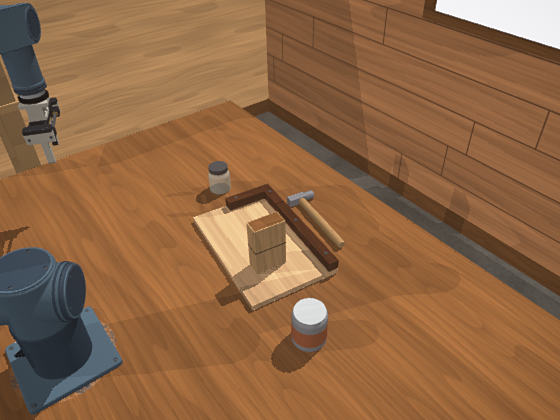

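The top view shows the offcut's top end at about (309,251), the board from (203,195) to (353,295), the dark fence across the top and the stop at left (215,212). The jar is at (165,222), the tin at (402,274) and the hammer at (285,172). The side view agrees, with the offcut standing at (267,243).

```bash
python3 - <<'E'
from h import *
for n in('top','side'):
    d=dict(np.load(n+'0.npz'));W=world(d);z=W[...,2]
    roi=(W[...,0]>.25)&(W[...,0]<.8)&(abs(W[...,1])<.42)
    def comps(m,amin,name):
        k,l,s,c=cv2.connectedComponentsWithStats((m&roi).astype(np.uint8))
        for i in range(1,k):
            if s[i,4]>amin:
                p=W[l==i];rc=cv2.minAreaRect((p[:,:2]*1000).astype(np.float32))
                print(n,name,s[i,4],'c',np.round(rc[0],1),'size',np.round(rc[1],1),'ang',round(rc[2],2),'z med',p[:,2].mean().round(4),'corners',cv2.boxPoints(rc).round().tolist())
    comps(z>.14,20,'offtop'); comps((z>.038)&(z<.056),30,'fence'); comps((z>.010)&(z<.056),500,'board'); comps((z>.075)&(z<.12),30,'tall')
E
```

```text
top offtop 671 c [533.2 -62.6] size [ 46.1 100.6] ang 80.59 z med 0.1764 corners [[480.0, -77.0], [579.0, -94.0], [587.0, -48.0], [487.0, -32.0]]
top fence 2059 c [629.7  12.7] size [401.2 150.1] ang 82.19 z med 0.0475 corners [[528.0, -176.0], [677.0, -196.0], [731.0, 201.0], [583.0, 222.0]]
top fence 46 c [619.7 309.8] size [27.2 67.2] ang 67.12 z med 0.0472 corners [[584.0, 310.0], [645.0, 284.0], [656.0, 309.0], [594.0, 335.0]]
top fence 36 c [ 482.5 -277.9] size [19.2 70.3] ang 85.09 z med 0.0472 corners [[447.0, -284.0], [517.0, -290.0], [518.0, -271.0], [448.0, -265.0]]
top board 879 c [768.7  -1.4] size [260.7  50.3] ang 87.25 z med 0.0228 corners [[737.0, -130.0], [788.0, -133.0], [800.0, 128.0], [750.0, 130.0]]
top board 12726 c [575.1  20.2] size [401.1 260.4] ang 82.15 z med 0.0229 corners [[419.0, -161.0], [677.0, -196.0], [731.0, 201.0], [473.0, 237.0]]
top tall 428 c [627.6 329.9] size [60.6 59.6] ang 63.5 z med 0.0894 corners [[587.0, 316.0], [641.0, 289.0], [668.0, 344.0], [614.0, 370.0]]
top tall 830 c [ 479.7 -309.4] size [81.9 81.8] ang 54.2 z med 0.0978 corners [
[... 831 characters left out ...]
size [408.  263.7] ang 82.13 z med 0.0232 corners [[417.0, -164.0], [678.0, -200.0], [734.0, 204.0], [473.0, 240.0]]
side board 600 c [767.6  -5. ] size [264.1  54. ] ang 87.43 z med 0.0209 corners [[735.0, -136.0], [789.0, -138.0], [800.0, 126.0], [746.0, 128.0]]
side tall 221 c [627.7 327.3] size [61.  63.4] ang 12.78 z med 0.0864 corners [[591.0, 352.0], [605.0, 290.0], [664.0, 303.0], [650.0, 365.0]]
side tall 480 c [527.9 -80.8] size [41.8 99.2] ang 57.9 z med 0.0981 corners [[475.0, -72.0], [559.0, -125.0], [581.0, -89.0], [497.0, -37.0]]
side tall 1015 c [ 476.6 -314.5] size [80.6 80.6] ang 86.82 z med 0.0953 corners [[434.0, -353.0], [515.0, -357.0], [519.0, -277.0], [439.0, -272.0]]
```

```bash
cat >> h.py <<'E'
from scipy.spatial.transform import Rotation as Ro
YAW=np.deg2rad(-7.85);C=np.array([.5851,.0188])
X=np.array([np.cos(YAW),np.sin(YAW)]);Y=np.array([-X[1],X[0]])
def hook(p): q=np.asarray(p)[...,:2]-C; return np.stack([q@X,q@Y],-1)
def go(hx,hy,z,ty=None):
    """hook mm target, world z mm; ty: angle of tool y in hook frame, deg"""
    o=r.observe();w,x,y,zz=o['tcp_rot'];R=Ro.from_quat([x,y,zz,w]).as_matrix()
    a=np.arctan2(R[1,1],R[0,1])-YAW;p=o['position']
    print('t',round(o['t'],2),'hook',hook(p)*1000,'z',p[2]*1000,'tool y deg',np.rad2deg(a),'F',np.round(o['ft_force'],1))
    t=C+X*hx/1000+Y*hy/1000
    if ty is not None:
        turn=-(np.deg2rad(ty)-a);turn=(turn+np.pi)%(2*np.pi)-np.pi;print('turn',turn)
        R=R@Ro.from_rotvec([0,0,turn]).as_matrix()
    print('delta',(R.T@(np.r_[t,z/1000]-p)*1000).round(1))
E
python3 - <<'E'
from h import *
for n in('top','side'):
    d=dict(np.load(n+'0.npz'));W=world(d);z=W[...,2]
    roi=(W[...,0]>.4)&(W[...,0]<.7)&(abs(W[...,1])<.2)
    zz=z[roi&(z>.14)];print(n,np.percentile(zz,[5,25,50,75,95]))
    m=roi&(z>np.median(zz)-.006);p=W[m];rc=cv2.minAreaRect((p[:,:2]*1000).astype(np.float32));print(rc,hook(p.mean(0))*1000,p.mean(0))
    h=hook(W)*1000
    m=roi&(h[...,0]>0)&(h[...,0]<60)&(abs(h[...,1])<100);print('board z',np.median(z[m]))
    m=(h[...,0]>98)&(h[...,0]<112)&(abs(h[...,1])<60);print('fence z',np.median(z[m]))
go(-38,-145,250,0)
E
```

```text
top [0.16580489 0.16889587 1.25182795 1.25182795 1.25182795]
((487.3234558105469, -31.610973358154297), (0.0, 0.0), 0.0) [-89.9751575  -63.29290633] [ 0.48732344 -0.03161097  1.25182795]
board z 0.01800377836276479
fence z 0.0478684520490682
side [0.14341684 0.15565301 0.16537193 0.16732763 0.16909253]
((538.1593017578125, -65.53362274169922), (51.144996643066406, 91.56747436523438), 82.63414001464844) [-37.782831   -92.94893645] [ 0.53497625 -0.06811753  0.16633652]
board z 0.017573227846762185
fence z 0.04639122686758346
t 0.1 hook [-442.9338114   434.37371231] z 217.92502117052769 tool y deg 75.86002258994928 F [ 0.3  1.1 -0.4]
turn 1.3240071648318912
delta [-579.4  404.9  -31.5]
```

```bash
R='{"delta_pos":[0,0,0],"turn":0.12}'
python3 -m creep '[{"delta_pos":[0,0,-4],"turn":0.12},{"delta_pos":[0,0,-4],"turn":0.12},{"delta_pos":[0,0,-4],"turn":0.12},{"delta_pos":[0,0,-4],"turn":0.12},{"delta_pos":[0,0,-4],"turn":0.12},{"delta_pos":[0,0,-4],"turn":0.12},{"delta_pos":[0,0,-4],"turn":0.12},{"delta_pos":[0,0,-4],"turn":0.12}]' 0 10
python3 -m creep '[{"delta_pos":[0,0,0],"turn":0.12},{"delta_pos":[0,0,0],"turn":0.12},{"delta_pos":[0,0,0],"turn":0.12},{"delta_pos":[0,0,0],"turn":0}]'
python3 -c "
from h import *
go(-38,-145,250,0)"
```

```text
t: 0.77
position: [0.2057, 0.5097, 0.2503]
tcp_rot: [0.0, 0.625, 0.781, -0.001]
ft_force: [0.2, -0.1, 0.2]
opening: 0.472
grip_force: 0.0
t: 1.1
position: [0.2058, 0.5098, 0.2502]
tcp_rot: [0.0, 0.754, 0.657, -0.0]
ft_force: [-0.5, -0.3, -0.1]
opening: 0.186
grip_force: 0.0
t 1.1 hook [-442.80225425  434.54735577] z 250.21040096282354 tool y deg -0.01783239251870943 F [-0.5 -0.3 -0.1]
turn -0.0003112339629596228
delta [-579.5  404.8    0.6]
```

```bash
python3 -m creep '[{"delta_pos":[-32,22.5,0],"turn":0},{"delta_pos":[-32,22.5,0],"turn":0},{"delta_pos":[-32,22.5,0],"turn":0},{"delta_pos":[-32,22.5,0],"turn":0},{"delta_pos":[-32,22.5,0],"turn":0},{"delta_pos":[-32,22.5,0],"turn":0},{"delta_pos":[-32,22.5,0],"turn":0},{"delta_pos":[-32,22.5,0],"turn":0}]'
python3 -m creep '[{"delta_pos":[-32,22.5,0],"turn":0},{"delta_pos":[-32,22.5,0],"turn":0},{"delta_pos":[-32,22.5,0],"turn":0},{"delta_pos":[-32,22.5,0],"turn":0},{"delta_pos":[-32,22.5,0],"turn":0},{"delta_pos":[-32,22.5,0],"turn":0},{"delta_pos":[-32,22.5,0],"turn":0},{"delta_pos":[-32,22.5,0],"turn":0}]'
python3 -m creep '[{"delta_pos":[-34,22,0],"turn":0},{"delta_pos":[-34,22,0],"turn":0},{"delta_pos":[0,0,0],"turn":0}]'
python3 -c "
from h import *
go(-38,-148,140,0)"
```

```text
t: 1.77
position: [0.3506, 0.2307, 0.2506]
tcp_rot: [0.0, 0.751, 0.66, 0.0]
ft_force: [1.2, 0.3, 0.1]
opening: 0.005
grip_force: 0.0
t: 2.43
position: [0.4952, -0.0472, 0.2505]
tcp_rot: [-0.0, 0.751, 0.66, -0.0]
ft_force: [0.7, -0.6, 0.3]
opening: 0.008
grip_force: 0.0
t: 2.68
position: [0.5317, -0.1251, 0.2495]
tcp_rot: [0.001, 0.753, 0.658, -0.001]
ft_force: [-0.4, 0.1, 0.6]
opening: 0.006
grip_force: 0.0
t 2.68 hook [ -33.28593944 -149.81930795] z 249.48646994452264 tool y deg 0.17447988079367127 F [-0.4  0.1  0.6]
turn 0.003045248398336753
delta [  2.1  -4.8 109.5]
```

```bash
python3 -m creep '[{"delta_pos":[0,-1,28],"turn":0},{"delta_pos":[0,-1,28],"turn":0},{"delta_pos":[0,-1,28],"turn":0},{"delta_pos":[0,-1,26],"turn":0},{"delta_pos":[0,0,0],"turn":0}]'
python3 -m creep '[{"delta_pos":[6,0,0],"turn":0},{"delta_pos":[6,0,0],"turn":0},{"delta_pos":[6,0,0],"turn":0},{"delta_pos":[6,0,0],"turn":0},{"delta_pos":[6,0,0],"turn":0},{"delta_pos":[6,0,0],"turn":0},{"delta_pos":[6,0,0],"turn":0}]'
python3 -c "
from h import *
go(-38,-148,140,0)
d=r.get_image('side');save(d,'s1.png')"
```

```text
t: 3.1
position: [0.5215, -0.116, 0.1354]
tcp_rot: [-0.005, 0.751, 0.66, -0.002]
ft_force: [-1.6, 0.4, 0.2]
opening: 0.003
grip_force: 0.0
t: 3.68
position: [0.5315, -0.0757, 0.1414]
tcp_rot: [0.001, 0.752, 0.659, 0.0]
ft_force: [0.3, -0.6, 0.9]
opening: 0.003
grip_force: 0.3
t 3.68 hook [ -40.19033959 -100.8984435 ] z 141.35934619777436 tool y deg 0.2559703188355195 F [ 0.3 -0.6  0.9]
turn 0.004467524851059501
delta [-47.1   2.2   1.4]
```

View pics/s1.png

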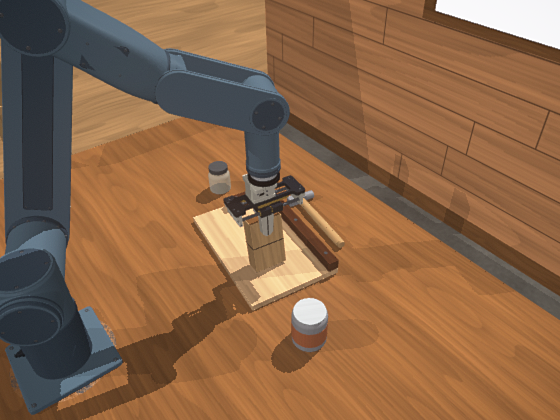

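The fingers bear centrally on the offcut's right face at about (267,228), and it is starting to tip. I'll keep pushing.

```bash
python3 -m creep '[{"delta_pos":[6,0,0],"turn":0},{"delta_pos":[6,0,0],"turn":0},{"delta_pos":[6,0,0],"turn":0},{"delta_pos":[6,0,0],"turn":0},{"delta_pos":[4,0,0],"turn":0},{"delta_pos":[2,0,0],"turn":0},{"delta_pos":[0,0,0],"turn":0},{"delta_pos":[0,0,0],"turn":0}]'
python3 -m creep '[{"delta_pos":[0,0,-15],"turn":0},{"delta_pos":[-15,0,-15],"turn":0},{"delta_pos":[-20,0,-20],"turn":0},{"delta_pos":[-20,0,-20],"turn":0},{"delta_pos":[0,0,0],"turn":0},{"delta_pos":[0,0,0],"turn":0}]'
python3 -c "
from h import *
go(-38,-148,140,0)
d=r.get_image('side');save(d,'s2.png')"
```

```text
t: 4.4
position: [0.535, -0.0465, 0.1406]
tcp_rot: [-0.0, 0.752, 0.659, -0.0]
ft_force: [-0.3, -0.3, -0.3]
opening: 0.006
grip_force: 0.0
t: 4.9
position: [0.5283, -0.1022, 0.2115]
tcp_rot: [0.001, 0.753, 0.658, 0.001]
ft_force: [0.2, -0.3, -1.0]
opening: 0.006
grip_force: 0.0
t 4.9 hook [ -39.77030866 -127.64475588] z 211.51368909586503 tool y deg 0.09306047228762984 F [ 0.2 -0.3 -1. ]
turn 0.0016242116448799138
delta [-20.3   1.6  71.5]
```

View pics/s2.png

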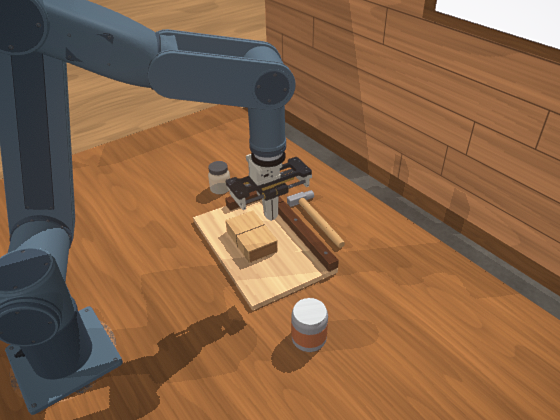

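The offcut now lies flat, around (250,238) in the side view. Next I'll measure it.

```bash
cat >> h.py <<'E'
def off():
    for n in('top','side'):
        W=world(r.get_image(n));h=hook(W)*1000;z=W[...,2]
        m=(z>.056)&(z<.070)&(h[...,0]>-140)&(h[...,0]<95)&(abs(h[...,1])<172)
        k,l,s,c=cv2.connectedComponentsWithStats(m.astype(np.uint8))
        if k<2: print(n,'none');continue
        i=1+np.argmax(s[1:,4]);p=h[l==i];rc=cv2.minAreaRect(p.astype(np.float32))
        print(n,s[i,4],'c',np.round(rc[0],1),'size',np.round(rc[1],1),'ang',round(rc[2],1),'z',np.median(z[l==i]).round(4),cv2.boxPoints(rc).round(1).tolist())
E
python3 -c "
from h import *
off();go(-135,15,150,90);print(r.observe()['qpos'])"
```

```text
top 1729 c [-34.8  12.6] size [149.9  90. ] ang 89.7 z 0.0629 [[-80.19999694824219, -62.20000076293945], [9.800000190734863, -62.599998474121094], [10.600000381469727, 87.30000305175781], [-79.4000015258789, 87.80000305175781]]
side 1194 c [-34.9   9.1] size [158.8  92.5] ang 89.6 z 0.0617 [[-81.69999694824219, -70.0], [10.800000190734863, -70.69999694824219], [11.899999618530273, 88.0999984741211], [-80.5999984741211, 88.80000305175781]]
t 5.05 hook [ -41.33560122 -125.81070396] z 209.36166889185327 tool y deg 0.23512752538713788 F [ 0.4  0.3 -0.8]
turn -1.5666925773148244
delta [ 93.5 140.8  59.7]
[-3.96207215e-01  2.42205719e-01  1.58006459e+00  4.05014154e-04
  1.32174367e+00 -2.63401796e-01]
```

```bash
python3 -m creep '[{"delta_pos":[0,0,0],"turn":-0.12},{"delta_pos":[0,0,0],"turn":-0.12},{"delta_pos":[0,0,0],"turn":-0.12},{"delta_pos":[0,0,0],"turn":-0.12},{"delta_pos":[0,0,0],"turn":-0.12},{"delta_pos":[0,0,0],"turn":-0.12},{"delta_pos":[0,0,0],"turn":-0.12},{"delta_pos":[0,0,0],"turn":-0.12}]' 1
python3 -m creep '[{"delta_pos":[0,0,0],"turn":-0.12},{"delta_pos":[0,0,0],"turn":-0.12},{"delta_pos":[0,0,0],"turn":-0.12},{"delta_pos":[0,0,0],"turn":-0.12},{"delta_pos":[0,0,0],"turn":-0.127}]'
python3 -m creep '[{"delta_pos":[18,28,10],"turn":0},{"delta_pos":[18,28,10],"turn":0},{"delta_pos":[18,28,10],"turn":0},{"delta_pos":[18,28,10],"turn":0},{"delta_pos":[18,28,10],"turn":0},{"delta_pos":[0,0,0],"turn":0}]'
python3 -c "
from h import *
go(-135,13,34,90)"
```

```text
t: 5.72
position: [0.5271, -0.0997, 0.2092]
tcp_rot: [-0.001, 0.36, 0.933, 0.0]
ft_force: [0.1, -0.1, 0.5]
opening: 0.53
grip_force: 0.0
t: 6.13
position: [0.5271, -0.0997, 0.2092]
tcp_rot: [-0.001, 0.066, 0.998, 0.001]
ft_force: [0.1, 0.6, 0.6]
opening: 0.89
grip_force: 0.0
t: 6.63
position: [0.4523, 0.0555, 0.1575]
tcp_rot: [-0.004, 0.067, 0.998, 0.001]
ft_force: [-0.7, 0.3, -0.4]
opening: 1.0
grip_force: 0.0
t 6.63 hook [-136.60874895   18.22128968] z 157.51086944913146 tool y deg 90.15054999181015 F [-0.7  0.3 -0.4]
turn 0.002627593045937626
delta [ -2.7  -5.5 123.5]
```

```bash
python3 -m creep '[{"delta_pos":[0,-1,28],"turn":0},{"delta_pos":[0,-1,28],"turn":0},{"delta_pos":[0,-1,28],"turn":0},{"delta_pos":[0,-1,25],"turn":0},{"delta_pos":[0,-1,14],"turn":0},{"delta_pos":[0,0,0],"turn":0}]'
python3 -m creep '[{"delta_pos":[-14,0,0],"turn":0},{"delta_pos":[-14,0,0],"turn":0},{"delta_pos":[-8,0,0],"turn":0},{"delta_pos":[-6,0,0],"turn":0},{"delta_pos":[-6,0,0],"turn":0},{"delta_pos":[-6,0,0],"turn":0},{"delta_pos":[-6,0,0],"turn":0},{"delta_pos":[-6,0,0],"turn":0}]'
python3 -c "
from h import *
go(-13,13,34,90);off()"
```

```text
t: 7.13
position: [0.4541, 0.0457, 0.0342]
tcp_rot: [-0.004, 0.069, 0.998, 0.0]
ft_force: [-0.7, 0.1, 0.8]
opening: 1.005
grip_force: 0.0
t: 7.8
position: [0.5207, 0.0365, 0.0376]
tcp_rot: [-0.002, 0.069, 0.998, 0.0]
ft_force: [-4.6, 1.1, 3.3]
opening: 0.997
grip_force: 2.4
t 7.8 hook [-66.23423939   8.70572487] z 37.643689286735025 tool y deg 89.92845949150541 F [-4.6  1.1  3.3]
turn -0.001248617421781617
delta [-53.2   4.3   3.4]
top 599 c [ 3.1 12.3] size [150.8  57.8] ang 89.8 z 0.0629 [[-26.0, -63.0], [31.799999237060547, -63.20000076293945], [32.29999923706055, 87.5999984741211], [-25.5, 87.80000305175781]]
side 580 c [-19.9   8.5] size [153.2 108.7] ang 89.6 z 0.0616 [[-74.80000305175781, -67.69999694824219], [33.900001525878906, -68.5], [35.0, 84.69999694824219], [-73.69999694824219, 85.4000015258789]]
```

```bash
python3 -m creep '[{"delta_pos":[-7,0.5,0],"turn":0},{"delta_pos":[-7,0.5,0],"turn":0},{"delta_pos":[-7,0.5,0],"turn":0},{"delta_pos":[-7,0.5,0],"turn":0},{"delta_pos":[-7,0.5,0],"turn":0},{"delta_pos":[-7,0.5,0],"turn":0},{"delta_pos":[-6,0.5,0],"turn":0},{"delta_pos":[-3,0,0],"turn":0}]'
python3 -m creep '[{"delta_pos":[0,0,0],"turn":0},{"delta_pos":[12,0,0],"turn":0},{"delta_pos":[12,0,-20],"turn":0},{"delta_pos":[0,0,-35],"turn":0},{"delta_pos":[0,0,-35],"turn":0},{"delta_pos":[0,0,-15],"turn":0},{"delta_pos":[0,0,0],"turn":0}]'
python3 -c "
from h import *
off();go(45,-110,140,0)"
```

```text
t: 8.57
position: [0.5747, 0.0322, 0.0376]
tcp_rot: [0.0, 0.069, 0.998, -0.0]
ft_force: [-5.3, 1.2, 2.4]
opening: 1.001
grip_force: 2.1
t: 9.15
position: [0.5533, 0.0353, 0.1478]
tcp_rot: [0.005, 0.069, 0.998, -0.0]
ft_force: [0.3, 0.2, -0.2]
opening: 0.999
grip_force: 0.0
top 553 c [52.3 15.2] size [150.4  69. ] ang 90.0 z 0.0629 [[17.700000762939453, -60.0], [86.69999694824219, -60.0], [86.80000305175781, 90.30000305175781], [17.799999237060547, 90.4000015258789]]
side 1013 c [41.3 13.2] size [155.5  91.8] ang 89.4 z 0.0616 [[-5.400000095367432, -64.0999984741211], [86.4000015258789, -65.0], [88.0, 90.5], [-3.799999952316284, 91.4000015258789]]
t 9.25 hook [-36.53436432  11.9424304 ] z 143.44571953160957 tool y deg 89.89889372960451 F [-0.2  0.3 -0.7]
turn 1.5690316894820837
delta [-121.9   81.5    3.7]
```

```bash
python3 -m creep '[{"delta_pos":[0,0,0],"turn":0.12},{"delta_pos":[0,0,0],"turn":0.12},{"delta_pos":[0,0,0],"turn":0.12},{"delta_pos":[0,0,0],"turn":0.12},{"delta_pos":[0,0,0],"turn":0.12},{"delta_pos":[0,0,0],"turn":0.12},{"delta_pos":[0,0,0],"turn":0.12},{"delta_pos":[0,0,0],"turn":0.12}]' 0.4
python3 -m creep '[{"delta_pos":[0,0,0],"turn":0.12},{"delta_pos":[0,0,0],"turn":0.12},{"delta_pos":[0,0,0],"turn":0.12},{"delta_pos":[0,0,0],"turn":0.12},{"delta_pos":[0,0,0],"turn":0.129}]'
python3 -m creep '[{"delta_pos":[-25,16,0],"turn":0},{"delta_pos":[-25,16,0],"turn":0},{"delta_pos":[-25,16,0],"turn":0},{"delta_pos":[-25,16,0],"turn":0},{"delta_pos":[-22,12,0],"turn":0},{"delta_pos":[0,0,0],"turn":0},{"delta_pos":[0,0,0],"turn":0}]'
python3 -c "
from h import *
go(40,-110,34,0)"
```

```text
t: 9.92
position: [0.5488, 0.0358, 0.1406]
tcp_rot: [-0.002, 0.525, 0.851, -0.001]
ft_force: [-0.2, 0.1, 0.8]
opening: 0.477
grip_force: 0.0
t: 10.33
position: [0.5488, 0.0358, 0.1406]
tcp_rot: [-0.001, 0.755, 0.656, -0.001]
ft_force: [-0.8, -0.3, 0.2]
opening: 0.397
grip_force: 0.0
t: 10.92
position: [0.6083, -0.0963, 0.1403]
tcp_rot: [-0.002, 0.753, 0.658, -0.001]
ft_force: [-0.1, -0.5, -0.2]
opening: 0.397
grip_force: 0.0
t 10.92 hook [  38.670258   -110.86119018] z 140.32790907367925 tool y deg 0.08768597605349096 F [-0.1 -0.5 -0.2]
turn 0.0015304089899581541
delta [  0.8   1.7 106.3]
```

```bash
python3 -m creep '[{"delta_pos":[0,0,28],"turn":0},{"delta_pos":[0,0,28],"turn":0},{"delta_pos":[0,0,26],"turn":0},{"delta_pos":[0,0,16],"turn":0},{"delta_pos":[0,0,8],"turn":0},{"delta_pos":[0,0,0],"turn":0}]'
python3 -m creep '[{"delta_pos":[12,0,0],"turn":0},{"delta_pos":[12,0,0],"turn":0},{"delta_pos":[8,0,0],"turn":0},{"delta_pos":[7,0,0],"turn":0},{"delta_pos":[7,0,0],"turn":0},{"delta_pos":[7,0,0],"turn":0},{"delta_pos":[7,0,0],"turn":0},{"delta_pos":[7,0,0],"turn":0}]'
python3 -c "
from h import *
go(40,12,34,0);off()"
```

```text
t: 11.42
position: [0.6067, -0.0935, 0.0339]
tcp_rot: [-0.003, 0.752, 0.659, -0.001]
ft_force: [0.0, -0.0, 0.0]
opening: 0.401
grip_force: 0.0
t: 12.08
position: [0.6189, -0.0296, 0.038]
tcp_rot: [0.002, 0.752, 0.659, 0.0]
ft_force: [-0.8, -4.2, 4.6]
opening: 0.401
grip_force: 2.8
t 12.08 hook [ 40.13959561 -43.36674034] z 37.953850936024836 tool y deg 0.2410787854279104 F [-0.8 -4.2  4.6]
turn 0.004207618562425797
delta [55.4 -0.2  3.8]
top 567 c [41.1 88.9] size [54. 91.] ang 88.8 z 0.063 [[-4.900000095367432, 62.79999923706055], [86.0999984741211, 60.900001525878906], [87.19999694824219, 114.9000015258789], [-3.799999952316284, 116.80000305175781]]
side 100 c [ 51.8 -27.3] size [55.9 38.8] ang 89.2 z 0.061 [[32.0, -55.0], [70.80000305175781, -55.5], [71.5999984741211, 0.4000000059604645], [32.79999923706055, 0.8999999761581421]]
```

```bash
python3 -m creep '[{"delta_pos":[7,0,0],"turn":0},{"delta_pos":[7,0,0],"turn":0},{"delta_pos":[7,0,0],"turn":0},{"delta_pos":[7,0,0],"turn":0},{"delta_pos":[7,0,0],"turn":0},{"delta_pos":[7,0,0],"turn":0},{"delta_pos":[5,0,0],"turn":0},{"delta_pos":[3,0,0],"turn":0}]'
python3 -m creep '[{"delta_pos":[2,0,0],"turn":0},{"delta_pos":[2,0,0],"turn":0}]'
python3 -c "
from h import *
go(40,12,34,0);off()"
```

```text
t: 12.85
position: [0.625, 0.0201, 0.0373]
tcp_rot: [0.001, 0.752, 0.659, -0.0]
ft_force: [-0.7, -5.2, 5.8]
opening: 0.401
grip_force: 3.0
t: 13.02
position: [0.6255, 0.0237, 0.0373]
tcp_rot: [0.001, 0.753, 0.659, -0.0]
ft_force: [-1.4, -6.3, 5.1]
opening: 0.402
grip_force: 3.1
t 13.02 hook [39.3562525  10.33290146] z 37.308434841736684 tool y deg 0.23124786829418 F [-1.4 -6.3  5.1]
turn 0.004036036689951672
delta [1.7 0.6 3.3]
top 307 c [ 41.1 156.9] size [29.2 90. ] ang 84.1 z 0.0629 [[-5.199999809265137, 147.0], [84.4000015258789, 137.8000030517578], [87.4000015258789, 166.89999389648438], [-2.200000047683716, 176.10000610351562]]
side 113 c [50.9 27.9] size [57.8 46. ] ang 86.5 z 0.0613 [[26.200000762939453, 0.5], [72.0999984741211, -2.299999952316284], [75.69999694824219, 55.29999923706055], [29.799999237060547, 58.20000076293945]]
```

```bash
python3 -m creep '[{"delta_pos":[1,0,0],"turn":0},{"delta_pos":[1,0,0],"turn":0},{"delta_pos":[0,0,0],"turn":0}]'
python3 -m creep '[{"delta_pos":[1,0,0],"turn":0},{"delta_pos":[1,0,0],"turn":0},{"delta_pos":[0,0,0],"turn":0}]'
python3 -c "
from h import *
go(40,12,34,0)"
```

```text
t: 13.37
position: [0.6256, 0.0247, 0.0372]
tcp_rot: [0.001, 0.753, 0.659, -0.001]
ft_force: [-0.8, -8.9, 4.7]
opening: 0.396
grip_force: 4.5
t: 13.62
position: [0.6256, 0.0247, 0.0372]
tcp_rot: [0.002, 0.753, 0.659, -0.002]
ft_force: [-2.5, -15.2, 5.7]
opening: 0.4
grip_force: 7.8
t 13.62 hook [39.28715331 11.39318811] z 37.22219037225405 tool y deg 0.22604356667264422 F [ -2.5 -15.2   5.7]
turn 0.0039452044913890205
delta [0.6 0.7 3.2]
```

It's butted on the stop. Now I'll back off and set up for the final push to the fence.

```bash
python3 -m creep '[{"delta_pos":[-10,0,0],"turn":0},{"delta_pos":[-15,0,0],"turn":0},{"delta_pos":[-10,0,-20],"turn":0},{"delta_pos":[0,0,-35],"turn":0},{"delta_pos":[0,0,-35],"turn":0},{"delta_pos":[0,0,-20],"turn":0},{"delta_pos":[0,0,0],"turn":0}]'
python3 -m creep '[{"delta_pos":[0,0,0],"turn":-0.12},{"delta_pos":[0,0,0],"turn":-0.12},{"delta_pos":[0,0,0],"turn":-0.12},{"delta_pos":[0,0,0],"turn":-0.12},{"delta_pos":[0,0,0],"turn":-0.12},{"delta_pos":[0,0,0],"turn":-0.12},{"delta_pos":[0,0,0],"turn":-0.12},{"delta_pos":[0,0,0],"turn":-0.12}]' 1
python3 -m creep '[{"delta_pos":[0,0,0],"turn":-0.12},{"delta_pos":[0,0,0],"turn":-0.12},{"delta_pos":[0,0,0],"turn":-0.12},{"delta_pos":[0,0,0],"turn":-0.12},{"delta_pos":[0,0,0],"turn":-0.127},{"delta_pos":[0,0,0],"turn":0}]'
python3 -c "
from h import *
off();go(-50,88,142,90)"
```

```text
t: 14.2
position: [0.6237, -0.0068, 0.1518]
tcp_rot: [0.003, 0.753, 0.658, 0.003]
ft_force: [1.1, -0.5, 0.2]
opening: 0.401
grip_force: 0.0
t: 14.87
position: [0.6199, -0.0059, 0.1448]
tcp_rot: [-0.002, 0.361, 0.933, 0.0]
ft_force: [-0.1, 0.9, -0.4]
opening: 0.925
grip_force: 0.0
t: 15.37
position: [0.62, -0.006, 0.1449]
tcp_rot: [-0.001, 0.067, 0.998, 0.001]
ft_force: [-0.3, -0.6, -0.9]
opening: 1.0
grip_force: 0.0
top 556 c [ 41.3 144.8] size [51.2 90.6] ang 89.4 z 0.0628 [[-4.300000190734863, 119.69999694824219], [86.30000305175781, 118.69999694824219], [86.9000015258789, 169.89999389648438], [-3.700000047683716, 170.89999389648438]]
side 987 c [41.4 90.6] size [161.3  93.1] ang 89.9 z 0.0614 [[-5.300000190734863, 10.0], [87.80000305175781, 9.800000190734863], [88.0999984741211, 171.1999969482422], [-5.0, 171.3000030517578]]
t 15.47 hook [ 38.19564307 -19.80598644] z 145.41196588234052 tool y deg 89.66134077456299 F [-0.5 -0.2  0.4]
turn -0.005910718526129344
delta [ 88.2 107.8   3.7]
```

```bash
python3 -m creep '[{"delta_pos":[22,27,0],"turn":-0.006},{"delta_pos":[22,27,0],"turn":0},{"delta_pos":[22,27,0],"turn":0},{"delta_pos":[22,27,0],"turn":0},{"delta_pos":[0,0,0],"turn":0},{"delta_pos":[0,0,0],"turn":0}]'
python3 -c "
from h import *
go(-50,88,36,90)"
```

```text
t: 15.97
position: [0.547, 0.1142, 0.1465]
tcp_rot: [-0.0, 0.066, 0.998, 0.0]
ft_force: [-0.1, -0.8, -0.1]
opening: 0.999
grip_force: 0.0
t 15.97 hook [-50.76290766  89.33359959] z 146.46153875130207 tool y deg 90.24552731403614 F [-0.1 -0.8 -0.1]
turn 0.00428526003350882
delta [ -0.8  -1.3 110.5]
```

```bash
python3 -m creep '[{"delta_pos":[0,0,28],"turn":0.004},{"delta_pos":[0,0,28],"turn":0},{"delta_pos":[0,0,28],"turn":0},{"delta_pos":[0,-1,18],"turn":0},{"delta_pos":[0,0,8],"turn":0},{"delta_pos":[0,0,0],"turn":0}]'
python3 -m creep '[{"delta_pos":[-9,0,0],"turn":0},{"delta_pos":[-9,0,0],"turn":0},{"delta_pos":[-8,0,0],"turn":0},{"delta_pos":[-6,0,0],"turn":0},{"delta_pos":[-4,0,0],"turn":0},{"delta_pos":[-2,0,0],"turn":0},{"delta_pos":[-2,0,0],"turn":0},{"delta_pos":[0,0,0],"turn":0}]'
python3 -m creep '[{"delta_pos":[-1,0,0],"turn":0},{"delta_pos":[-1,0,0],"turn":0},{"delta_pos":[0,0,0],"turn":0}]'
python3 -c "
from h import *
go(-8,88,36,90)"
```

```text
t: 16.47
position: [0.5471, 0.1107, 0.0344]
tcp_rot: [-0.002, 0.07, 0.998, -0.0]
ft_force: [-0.6, -0.4, -0.1]
opening: 0.999
grip_force: 0.0
t: 17.13
position: [0.5866, 0.1065, 0.0367]
tcp_rot: [-0.001, 0.068, 0.998, -0.0]
ft_force: [-4.5, 1.3, 4.5]
opening: 1.003
grip_force: 2.2
t: 17.38
position: [0.5884, 0.1063, 0.0366]
tcp_rot: [-0.001, 0.068, 0.998, -0.0]
ft_force: [-5.3, 0.4, 4.0]
opening: 0.999
grip_force: 2.5
t 17.38 hook [-8.64808181 87.09545681] z 36.64293087250252 tool y deg 90.02708408462955 F [-5.3  0.4  4. ]
turn 0.0004727064516742985
delta [-0.6  0.9  0.6]
```

```bash
python3 -m creep '[{"delta_pos":[-1,0,0],"turn":0},{"delta_pos":[-1,0,0],"turn":0},{"delta_pos":[0,0,0],"turn":0}]'
python3 -m creep '[{"delta_pos":[-1,0,0],"turn":0},{"delta_pos":[-1,0,0],"turn":0},{"delta_pos":[0,0,0],"turn":0}]'
python3 -c "
from h import *
go(-8,88,36,90)"
```

```text
t: 17.63
position: [0.5884, 0.1063, 0.0366]
tcp_rot: [-0.003, 0.068, 0.998, -0.0]
ft_force: [-10.9, 1.6, 10.0]
opening: 1.004
grip_force: 5.4
t: 17.88
position: [0.5883, 0.1063, 0.0366]
tcp_rot: [-0.005, 0.068, 0.998, -0.0]
ft_force: [-15.5, 1.3, 13.8]
opening: 0.999
grip_force: 8.2
t 17.88 hook [-8.76709388 87.09997952] z 36.63856500314153 tool y deg 90.04052529471406 F [-15.5   1.3  13.8]
turn 0.0007072998231016925
delta [-0.8  0.9  0.6]
```

Firm against the fence. I'll back away and check.

```bash
python3 -m creep '[{"delta_pos":[5,0,0],"turn":0},{"delta_pos":[15,0,0],"turn":0},{"delta_pos":[20,0,-10],"turn":0},{"delta_pos":[10,0,-35],"turn":0},{"delta_pos":[10,0,-35],"turn":0},{"delta_pos":[30,0,-25],"turn":0},{"delta_pos":[35,0,0],"turn":0},{"delta_pos":[35,0,0],"turn":0}]'
python3 -m creep '[{"delta_pos":[30,0,0],"turn":0},{"delta_pos":[0,0,0],"turn":0},{"delta_pos":[0,0,0],"turn":0}]'
python3 -c "
from h import *
off();d=r.get_image('top');save(d,'t3.png');go(0,0,100)
W=world(d);h=hook(W)*1000;z=W[...,2]
m=(z>.056)&(z<.07)&(abs(h[...,1]-95)<90)&(h[...,0]>-20)&(h[...,0]<105);p=h[m];print(np.percentile(p,[0,2,98,100],axis=0))"
```

```text
t: 18.55
position: [0.4363, 0.1273, 0.1437]
tcp_rot: [0.003, 0.069, 0.998, 0.0]
ft_force: [-0.5, 0.7, -0.1]
opening: 1.0
grip_force: 0.0
t: 18.8
position: [0.405, 0.1316, 0.1422]
tcp_rot: [0.001, 0.068, 0.998, 0.0]
ft_force: [0.6, -0.5, 0.8]
opening: 0.999
grip_force: 0.0
top 1786 c [44.9 94.8] size [ 90.8 151.1] ang 0.1 z 0.0627 [[-0.6000000238418579, 170.3000030517578], [-0.30000001192092896, 19.200000762939453], [90.4000015258789, 19.299999237060547], [90.19999694824219, 170.39999389648438]]
side 1005 c [44.8 91.6] size [ 93.8 157.8] ang 0.2 z 0.0615 [[-2.299999952316284, 170.3000030517578], [-1.7999999523162842, 12.5], [92.0, 12.899999618530273], [91.4000015258789, 170.60000610351562]]
t 18.95 hook [-191.51764341   87.04509979] z 142.09091053952443 tool y deg 89.99576629617982 F [0.2 0.3 0.8]
delta [-191.4  -87.    42.5]
[[ -0.47327426  19.0986978 ]
 [  1.0370843   21.94271862]
 [ 88.05600063 166.62793386]
 [ 90.45641847 170.07914152]]
```

View pics/t3.png

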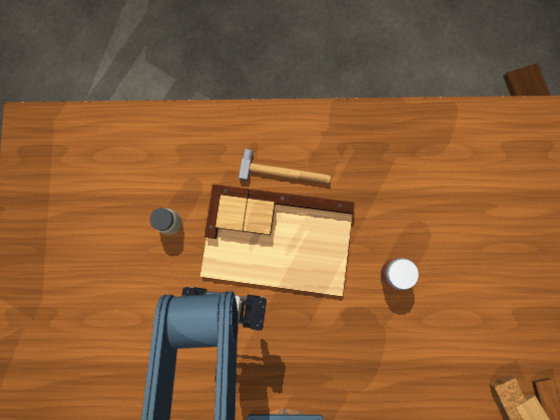

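The offcut sits in the corner at (245,214), flush with the fence and stop, with its centre at hook (44.9, 94.8) mm. The jar, tin and hammer have not moved, and the arm is clear.

```bash
python3 -c "
from workcell import r
print(r.finish_job())"
```

```text
the job is handed in; nothing more can be done
None
```

The job is handed in: the offcut lies on a wide face, snug and square in the corner (last measured centre at hook x 44.9, y 94.8 mm), with the jar, tin and hammer undisturbed and the robot clear; the hand-in call returned no verdict.

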